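# Ballast the balloon filling stand and hold its valve open

### The arm

A 6-joint arm with a two-finger parallel gripper is mounted at the origin on the work surface. World frame = base frame: x ahead of the robot, y to its left, z up, the work surface at z = 0. Lengths are in mm, angles in rad, forces in N, time in s.
With the tool pointing down it reaches from about 350 to 950 mm from the base axis. Payload 17.4 kg.
Tool frame: the origin (TCP) lies midway between the tips of the shut fingers; the grasp point (between the pads) lies 19 mm behind it; z points along the fingers, y is the line along which they close (so a half turn about z gives the same grasp; the last joint's range is limited). The gripper opens to 93 mm and grips with 3 to 60 N. Pads are 15 mm wide; open, the fingers measure 128 mm over their backs; the gripper's body (75 mm by 188 mm) begins 65 mm behind the grasp point.
Start: joints at [1.184, 0.116, 1.442, -0, 1.584, -0.038], TCP at [230.703, 634.357, 218.646] pointing down, gripper open.
Joint ranges: [-2.83, 2.83], [-0.83, 2.19], [0.07, 2.5], [-1.14, 4.28], [0.01, 3], [-2.97, 2.97]. Speed limits (rad/s): [1.89, 1.89, 2.22, 3.14, 3.14, 3.14].

### API

Orientations are given as a rotation vector (axis times angle).
In Python, from workcell import telemetry, viewer, finish_job gives the robot as it stands. The module is installed in compiled form; this text tells all that it offers.
- The arm moves only by the shell command python3 -m pendant 'ROWS' [OPENING] [FORCE]. ROWS is JSON, one flat list of numbers, 4 for each row, row after row: the shift along the tool's x, y, z in units of 40 mm (1.0 is 40 mm), then the turn about the tool's z in units of 5 degrees (1.0 is 5 degrees). In form: [x, y, z, turn, x, y, z, turn, ...]. A call has exactly 8 rows; each row shifts and turns the commanded pose from where the row before left it, along the tool's axes as they then stand; what a row does not reach is not made up. A row lasts 1/12 s, in which the tool goes at most 41.7 mm and 7.16 degrees, less where a joint would pass 70% of its speed; a pose out of reach is approached as far as the arm can. A call is refused whole if a number of a shift passes 1 or a number of a turn 1, either way. A call with a gripper value outside its range is refused whole. OPENING is the opening, from 0 (shut) to 1 (fully open), set as the call begins (- or left out, the last holds). The fingers move at their own pace and stop on an object; FORCE is the grip in N (left out, the last holds). Time passes only in rows, so rows that do not move let the fingers close, or fill a call up. It gives the time, the measured TCP pose, the force, the opening and the grip force at its end, in the units of the state.
- telemetry.observe(): the state, without advancing time (a new reading comes with each control period).
- viewer.snapshot(name): name is "side" or "top" or "wrist"; returns a dict with "img" (480x640x3 uint8, red, green, blue), "fx", "fy", "cx", "cy" (pixels), "dist_coeffs" ([k1, k2, p1, p2, k3] as OpenCV has them; the pictures are not rectified), "origin" and "orientation" of the camera in the world. Camera axes: x right, y down, z forward; pixel columns grow to the right and rows downward; lengths in mm; the calibration is good to about 2 mm. A picture is of the moment at which its call begins. There is no depth.
- finish_job(): hands the job in; it is judged then, once.
The state is a dict: "t": time; "joint_pos": joint angles; "qd": joint speeds; "tau": joint torques, N m; "tool_pos": TCP position; "ee_rot": TCP orientation; "ft_force": force on the tool from outside, world axes, zero at the start; "moment": the same for the moment, N m; "gripper_width": finger opening in mm; "grasp_force": force on a finger pad.
Only numpy, scipy, OpenCV 4.12 (cv2) and the standard library are available. Lean on these libraries where they do the work, as an engineer would, in place of code of your own. Each camera call takes 0.05 s, during which the arm holds its last target. There are 200 camera calls.

### The job

Pick up the tray by its tab, tip it so that all four ballast weights slide off into the round pan of the filling stand without fingering the weights, and set the empty tray back flat on the bench. Then swing the sprung valve arm by its knob, clockwise seen from above, until it is fully home against its stop, and finish while holding it there: do not let go. Leave the other things on the bench where they are.

Things in the scene. Friction and masses are not known exactly. Their poses are not given: they have to be found in the camera images.
- stand: Balloon filling stand, fixed to the bench. Grey base plate 160 (x) by 300 mm (y), 12 mm thick; on its +y half an aluminium pan, on its -y half a brass valve body 60 mm wide on a dark steel hanger, the sprung arm on top, and at (62, -60) mm a steel nozzle 34 mm wide, top 147 mm above the bench. Origin: centre of the underside; z up; -x faces roughly the robot
- pan_rim (a point): Centre of the pan's mouth, 72 mm above the bench, at (0, 75) mm in the stand's frame. The pan is open on top, 132 mm across inside at the rim and 56 mm deep
- valve_pivot (a point): Point on the vertical hinge axis of the valve arm, 112 mm above the bench, at (0, -75) mm in the stand's frame, level with the underside of the arm's flat bar
- valve_knob (a point): Point on the axis of the upright black round knob at the free end of the valve arm, 85 mm from the hinge axis, 145 mm above the bench, the height to grip. The knob is 18 mm in diameter; it rises from the steel bar (14 mm wide, 6 mm thick, top 118 mm above the bench) to 162 mm above the bench
- valve_arm (a joint): Sprung arm's angle (rad). 0: at rest, pointing to -60 degrees in the stand's frame (away from pan and robot). Grows clockwise seen from above, through the stand's -y and forward to the robot's side (-x), up to the fixed stop at 1.05, pointing to -120 degrees. The spring takes 3 N at the knob at rest, 6 N at the stop, and swings the arm back when let go
- tray: Loose shallow aluminium tray, 140 mm (its x) by 96 mm (its y), about 0.25 kg, floor 4 mm thick, walls 4 mm thick and 22 mm high on three sides; its -x end is open, without any wall, and the four weights lie in it. Origin: centre of its underside; z up. Starts flat on the bench with its open end roughly towards the robot
- tray_tab (a point): Point to grip on the tray's upright tab, at (71, 0, 47) mm in the tray's frame. The tab is a flat plate at the closed +x end, 10 mm thick along the tray's x, 50 mm wide along its y, rising to 65 mm above the tray's underside
- tray_lip (a point): Middle of the tray's open edge, on the upper face of its floor, at (-70, 0, 4) mm in the tray's frame
- weight1: Ballast weight 1 of 4, all alike: a dark steel disc 28 mm in diameter and 16 mm high, about 60 g, standing flat in the tray. It slides on the tilted tray from about 25 to 35 degrees on. Origin: centre of its underside
- weight2: Ballast weight 2 of 4, all alike: a dark steel disc 28 mm in diameter and 16 mm high, about 60 g, standing flat in the tray. It slides on the tilted tray from about 25 to 35 degrees on. Origin: centre of its underside
- weight3: Ballast weight 3 of 4, all alike: a dark steel disc 28 mm in diameter and 16 mm high, about 60 g, standing flat in the tray. It slides on the tilted tray from about 25 to 35 degrees on. Origin: centre of its underside
- weight4: Ballast weight 4 of 4, all alike: a dark steel disc 28 mm in diameter and 16 mm high, about 60 g, standing flat in the tray. It slides on the tilted tray from about 25 to 35 degrees on. Origin: centre of its underside
- baro_knob: Bystander: loose brass barometer knob, 44 mm in diameter, 40 mm high. Origin: centre of its underside
- fuse_holder: Bystander: white ceramic fuse holder with brass clips, 70 by 34 mm, 36 mm high. Origin: centre of its underside
- spare_nozzle: Bystander: steel spare nozzle standing upright, 56 mm in diameter, 130 mm high. Origin: centre of its underside
- mug: Bystander: white mug, 80 mm in diameter, 90 mm high. Origin: centre of its underside
- spanner: Bystander: steel spanner lying on the bench. Origin: on its underside, on its long axis
Things that resemble listed ones, but are neither listed nor needed, are in the scene too. What is shaped like the tray but blue or green is not meant.

How it is judged (in metres and radians):
On the way, in this order (a step that is already met when the one before it is completed fails the run):
1. all four weights lie in the pan (horizontal distance between each of weight1, weight2, weight3, weight4 and pan_rim below 0.066 m and z of weight1 in the frame of pan_rim between -0.065 and 0 m and z of weight2 in the frame of pan_rim between -0.065 and 0 m and z of weight3 in the frame of pan_rim between -0.065 and 0 m and z of weight4 in the frame of pan_rim between -0.065 and 0 m), for 0.2 s.
2. the tray lies flat on the bench, let go (height (world z) of tray below 0.006 m and angle between tray's own z axis and vertical below 0.1 rad and linear speed of tray below 0.02 m/s and contact force between the fingers and tray below 0.1 N), for 0.2 s.
At the end, for the whole second after the job is handed in: Ends holding: fingers press the valve arm with over 1.5 N, arm within 0.08 rad of its stop (joint above 0.97), not propped by the tray; all four weights in the pan below its rim; tray flat on the bench (within 6 mm, 0.1 rad), at rest and let go (all of step 1 and all of step 2 and value of joint valve_arm above 0.97 rad and contact force between the fingers and valve_arm above 1.5 N and contact force between tray and valve_arm below 0.2 N); the arm keeps its last pose, push and grip.
It fails at once if the fingers touch a weight (contact force between the fingers and weight1 above 0.5 N or contact force between the fingers and weight2 above 0.5 N or contact force between the fingers and weight3 above 0.5 N or contact force between the fingers and weight4 above 0.5 N).
It fails at once if another thing on the bench is moved more than 30 mm or tipped over (distance of any of baro_knob, fuse_holder, spare_nozzle, mug, spanner from where it was at the start of the episode above 0.03 m or angle between any of baro_knob, fuse_holder, spare_nozzle, mug, spanner's own z axis and vertical above 0.5 rad).
It also fails if it takes over 72 s, if anything falls off the work surface, if the arm or the gripper's body presses on something with over 40 N, if the wrist force passes 120 N, or if a joint passes its speed limit or range.

## Working session

There is one attempt and no reset: what is moved stays moved. The work goes in short steps, Python scripts to look and compute and a shell command to move; the robot and the scene stay as the last step left them, time stands still between calls to the robot, and variables do not carry over. Pictures are saved under pics/ and viewed, at most 10 in all, crops included, and the job is handed in when it is done.

```bash
mkdir -p pics; cat > h.py <<'E'
import numpy as np, cv2
from scipy.spatial.transform import Rotation as R
from workcell import telemetry, viewer
def rot(o):
    o=np.array(o,float); return o if o.shape==(3,3) else R.from_rotvec(o).as_matrix()
def snap(n,f):
    s=viewer.snapshot(n); cv2.imwrite(f'pics/{f}.png',s['img'][:,:,::-1]); np.save(f'pics/{f}.npy',s,allow_pickle=True); return s
def load(f): return np.load(f'pics/{f}.npy',allow_pickle=True).item()
def rays(s,px):
    K=np.array([[s['fx'],0,s['cx']],[0,s['fy'],s['cy']],[0,0,1]])
    p=cv2.undistortPoints(np.array(px,float).reshape(-1,1,2),K,np.array(s['dist_coeffs'],float)).reshape(-1,2)
    return np.array(s['origin'],float), np.c_[p,np.ones(len(p))]@rot(s['orientation']).T
def plane(s,px,z):
    o,d=rays(s,px); return o+d*((np.broadcast_to(z,len(d))-o[2])/d[:,2])[:,None]
def proj(s,P):
    K=np.array([[s['fx'],0,s['cx']],[0,s['fy'],s['cy']],[0,0,1]]); M=rot(s['orientation'])
    return cv2.projectPoints(np.array(P,float).reshape(-1,3),cv2.Rodrigues(M.T)[0],-M.T@np.array(s['origin'],float),K,np.array(s['dist_coeffs'],float))[0].reshape(-1,2)
E
python3 - <<'E'
from h import *
for n in ['top','side']:
    s=snap(n,n+'0'); print(n,s['origin'],s['orientation'],s['fx'])
print(telemetry.observe())
E
```

```text
top [ 347.34537234  104.05526587 1152.74444749] [-2.11684291  2.15124028 -0.20449539] 453.2791249184478
side [ 257.63789796 -708.99130201 1061.50857943] [-2.38061639  0.43659333 -0.1536733 ] 523.2891819267131
{'t': 0.1, 'joint_pos': array([ 1.18419506e+00,  1.16427304e-01,  1.44221281e+00, -1.14532740e-05,
        1.58398375e+00, -3.78123045e-02]), 'qd': array([ 1.61763880e-04, -5.89211642e-04, -2.39529285e-03,  1.90089065e-04,
        9.09142442e-05,  5.51350158e-04]), 'tau': array([ 2.48297227e-03, -7.22889876e+01, -6.23865938e+01,  7.82662374e-02,
        2.25852476e-02, -9.81475978e-05]), 'tool_pos': array([230.63742239, 634.17741426, 217.97731369]), 'ee_rot': array([-5.45067914e-01, -3.09373699e+00,  1.58717082e-03]), 'ft_force': array([-0.51394075, -0.4353032 , -0.5151927 ]), 'moment': array([ 0.03889851, -0.0051162 ,  0.0532062 ]), 'grasp_force': 0.0, 'gripper_width': 93.07495288780036}
```

View pics/top0.png

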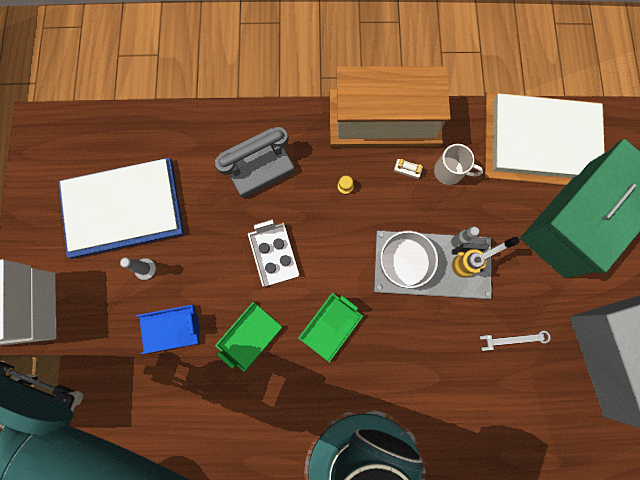

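View pics/side0.png

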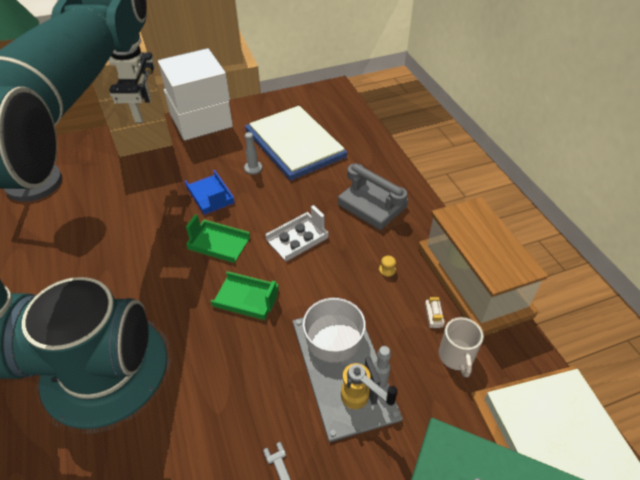

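The top view shows the aluminium tray at about (273,253), its tab at (265,226) and its open end toward the robot. The stand is at about (433,264), with the pan at (409,259) and the knob at (512,242). The side view shows the same tray at (298,235). I'll crop both for corner pixels.

```bash
python3 - <<'E'
from h import *
a=load('top0')['img'];b=load('side0')['img']
A=cv2.resize(a[210:300,240:310],None,fx=5,fy=5,interpolation=cv2.INTER_CUBIC)
B=cv2.resize(b[200:270,260:340],None,fx=5,fy=5,interpolation=cv2.INTER_CUBIC)
C=cv2.resize(a[220:305,365:525],None,fx=2.5,fy=2.5,interpolation=cv2.INTER_CUBIC)
o=np.zeros((590,760,3),np.uint8);o[:450,:350]=A;o[:350,355:755]=B;o[355:567,355:755]=C[:212,:400]
cv2.imwrite('pics/c1.png',o[:,:,::-1])
E
```

```text
(no output)
```

View pics/c1.png

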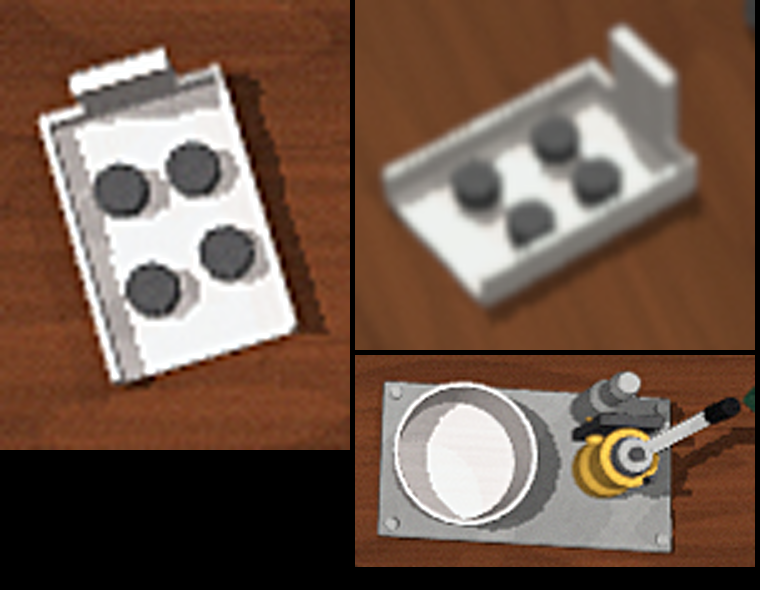

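The crop shows the tray's wall-top corners, the tab top, the four discs in the tray, the base plate corners, and the pan rim circle centred at about crop (466,453). I'll convert those pixels to positions and check them against the given sizes.

```bash
python3 - <<'E'
from h import *
np.set_printoptions(precision=1,suppress=True)
t=load('top0');sd=load('side0')
c=lambda px,off,org,f:(np.array(px,float)-off+.5)/f-.5+np.array(org)
w=plane(t,c([(42,117),(113,381),(296,328),(218,66)],(0,0),(240,210),5),22)
print('tray corners BL FL FR BR',w[:,:2]); print('len',np.linalg.norm(w-np.roll(w,-1,0),axis=1))
cen=w.mean(0); ax=(w[0]+w[3]-w[1]-w[2]); ax/=np.linalg.norm(ax); print('cen',cen,'yaw deg',np.degrees(np.arctan2(ax[1],ax[0])), 'tab',cen+71*ax)
tt=plane(t,c([(70,76),(163,48),(170,70),(78,96)],(0,0),(240,210),5),65);print('tabtop',tt[:,:2],tt.mean(0))
st=plane(sd,c([(620,25),(675,72)],(355,0),(260,200),5),65);print('side tab',st)
b=plane(t,c([(386,381),(379,535),(670,551),(671,400)],(355,355),(365,220),2.5),12)
print('base',b[:,:2],np.linalg.norm(b-np.roll(b,-1,0),axis=1));bc=b.mean(0)
y=b[0]+b[1]-b[2]-b[3];y/=np.linalg.norm(y);x=np.array([y[1],-y[0],0]);print('stand',bc,'yaw',np.degrees(np.arctan2(x[1],x[0])))
P=lambda p:bc[:2]+x[:2]*p[0]+y[:2]*p[1]
print('pan',P((0,75)),plane(t,c([(466,453)],(355,355),(365,220),2.5),72))
print('piv',P((0,-75)))
for a in(-60,-120): print('knob',a,P((85*np.cos(np.radians(a)),-75+85*np.sin(np.radians(a)))))
print('knobpix',plane(t,c([(738,407)],(355,355),(365,220),2.5),162))
g=cv2.cvtColor(t['img'],cv2.COLOR_RGB2HSV)
for nm,px,z in [('baro',(346,185),40),('fuse',(408,168),36),('mug',(456,163),90),('spare',(127,264),130),('green1',(250,337),20),('green2',(331,327),20),('blue',(170,330),20),('spanner',(515,340),5),('phone',(252,160),60),('greenbox',(530,240),100)]: print(nm,plane(t,[px],z)[0])
E
```

```text
tray corners BL FL FR BR [[585.4 281.4]
 [450.4 244.3]
 [475.6 152.9]
 [610.7 191.8]]
len [140.   94.8 140.6  93.1]
cen [530.5 217.6  22. ] yaw deg 15.705555649811918 tab [598.9 236.8  22. ]
tabtop [[596.7 261.1]
 [610.2 215.5]
 [599.  212. ]
 [586.6 257.1]] [598.1 236.4  65. ]
side tab [[593.9 265.3  65. ]
 [609.  220.7  65. ]]
base [[ 590.2  -49.2]
 [ 432.   -36.2]
 [ 410.4 -331.1]
 [ 566.  -344.9]] [158.8 295.7 156.2 296.6]
stand [ 499.6 -190.4   12. ] yaw -4.436897364600515
pan [ 505.5 -115.6] [[ 505.2 -116.1   72. ]]
piv [ 493.8 -265.1]
knob -60 [ 530.5 -341.8]
knob -120 [ 445.8 -335.2]
knobpix [[ 529.9 -346.7  162. ]]
baro [703.4  29.8  40. ]
fuse [ 748.7 -132.8   36. ]
mug [ 741.2 -242.    90. ]
spare [494.7 540.2 130. ]
green1 [325.4 273.8  20. ]
green2 [346.4  74.7  20. ]
blue [344.9 471.1  20. ]
spanner [ 304.7 -387.7    5. ]
phone [766.5 267.9  60. ]
greenbox [ 542.1 -404.6  100. ]
```

The measured sizes match the given ones: tray 140 x 95 mm, base 158 x 296 mm, and pan centre agreeing within 1 mm between the two methods. Tab at (598.5, 236.5), tray yaw 15.7°. Next I turn so the fingers close along tray y, then move above the tab.

```bash
python3 -m pendant '[0,0,0,-0.9,0,0,0,-0.9,0,0,0,-0.9,0,0,0,-0.9,0,0,0,-0.9,0,0,0,-0.9,0,0,0,-0.9,0,0,0,-0.9]' 1 60
python3 -m pendant '[-0.385,-0.754,0,0,-0.385,-0.754,0,0,-0.385,-0.754,0,0,-0.385,-0.754,0,0,-0.385,-0.754,0,0,-0.385,-0.754,0,0,-0.385,-0.754,0,0,-0.385,-0.754,0,0]'
python3 -m pendant '[-0.385,-0.754,0,0,-0.385,-0.754,0,0,-0.385,-0.754,0,0,-0.385,-0.754,0,0,-0.385,-0.754,0,0,-0.385,-0.754,0,0,-0.385,-0.754,0,0,-0.385,-0.754,0,0]'
python3 - <<'E'
from h import *
np.set_printoptions(precision=2,suppress=True)
s=telemetry.observe();M=rot(s['ee_rot']);print(s['t'],s['tool_pos'],M)
d=np.array([598.5,236.5,28])-s['tool_pos'];print('units',M.T@d/40)
E
```

```text
t: 0.77
tool_pos: [230.6, 634.2, 218.2]
ee_rot: [0.444, -3.11, 0.001]
ft_force: [0.1, -0.6, -0.2]
gripper_width: 93.1
grasp_force: 0.0
t: 1.43
tool_pos: [416.5, 435.0, 218.4]
ee_rot: [0.438, -3.111, 0.0]
ft_force: [-0.3, 0.7, -0.4]
gripper_width: 93.2
grasp_force: 0.0
t: 2.1
tool_pos: [601.5, 237.0, 218.4]
ee_rot: [0.438, -3.111, 0.0]
ft_force: [0.8, 0.9, 0.2]
gripper_width: 92.7
grasp_force: 0.0
2.1 [601.52 237.01 218.36] [[-0.96 -0.28 -0.  ]
 [-0.28  0.96 -0.  ]
 [ 0.    0.   -1.  ]]
units [0.07 0.01 4.76]
```

```bash
python3 -m pendant '[0.07,0.01,0.7,0,0,0,0.7,0,0,0,0.7,0,0,0,0.7,0,0,0,0.7,0,0,0,0.6,0,0,0,0.4,0,0,0,0.23,0]'
python3 -m pendant '[0,0,0,0,0,0,0,0,0,0,0,0,0,0,0,0,0,0,0,0,0,0,0,0,0,0,0,0,0,0,0,0]' 0 60
python3 -m pendant '[0,0,0,0,0,0,0,0,0,0,-0.06,0,0,0,-0.06,0,0,0,-0.06,0,0,0,-0.06,0,0,0,-0.06,0,0,0,0,0]'
python3 - <<'E'
from h import *
s=snap('side','side1')['img'];w=snap('wrist','wrist1')['img'];t=snap('top','top1')['img']
o=np.zeros((560,790,3),np.uint8)
o[:320,:400]=cv2.resize(s[180:260,260:360],(400,320),interpolation=2);o[:240,405:725]=cv2.resize(w,(320,240));o[250:550,405:705]=cv2.resize(t[200:300,220:320],(300,300),interpolation=2)
cv2.imwrite('pics/c2.png',o[:,:,::-1])
E
```

```text
t: 2.77
tool_pos: [596.7, 237.7, 26.6]
ee_rot: [0.437, -3.108, 0.001]
ft_force: [0.3, -0.6, -0.2]
gripper_width: 93.1
grasp_force: 0.0
t: 3.43
tool_pos: [598.0, 238.3, 29.9]
ee_rot: [-0.438, 3.11, 0.0]
ft_force: [-2.0, 1.0, 3.0]
gripper_width: 49.9
grasp_force: 60.0
t: 4.1
tool_pos: [598.0, 238.2, 41.9]
ee_rot: [-0.438, 3.11, 0.0]
ft_force: [0.0, 0.5, -5.7]
gripper_width: 49.8
grasp_force: 60.0
```

View pics/c2.png

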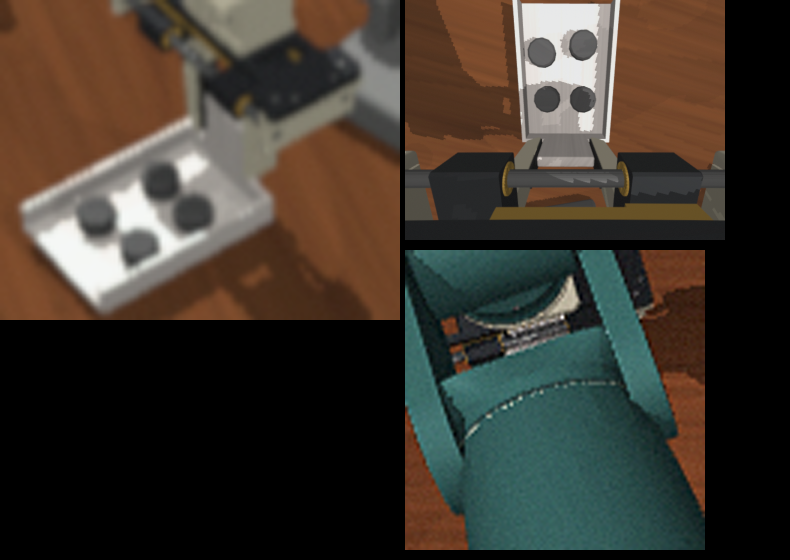

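The side and wrist crops show the tray held level by the tab, with all four weights in place. The force of −5.7 N is the full weight. I'll lift and carry it gently over the pan.

```bash
python3 -m pendant '[0,0,-0.2,0,0,0,-0.4,0,0,0,-0.5,0,0,0,-0.5,0,0,0,-0.5,0,0,0,-0.4,0,0,0,-0.3,0,0,0,-0.15,0]'
python3 -m pendant '[0.04,-0.12,0,0,0.08,-0.24,0,0,0.13,-0.36,0,0,0.16,-0.45,0,0,0.16,-0.45,0,0,0.16,-0.45,0,0,0.16,-0.45,0,0,0.16,-0.45,0,0]'
python3 -m pendant '[0.16,-0.45,0,0,0.16,-0.45,0,0,0.16,-0.45,0,0,0.16,-0.45,0,0,0.16,-0.45,0,0,0.16,-0.45,0,0,0.16,-0.45,0,0,0.16,-0.45,0,0]'
python3 -m pendant '[0.16,-0.45,0,0,0.16,-0.45,0,0,0.16,-0.45,0,0,0.13,-0.36,0,0,0.08,-0.24,0,0,0.04,-0.12,0,0,0,0,0,0,0,0,0,0]'
python3 - <<'E'
from h import *
np.set_printoptions(precision=2,suppress=True)
s=telemetry.observe();M=rot(s['ee_rot'])
d=np.array([577.6,-95.7,151])-s['tool_pos'];print('units',M.T@d/40)
s=snap('side','side2')['img'];w=snap('wrist','wrist2')['img']
o=np.zeros((480,800,3),np.uint8)
o[:480,:420]=cv2.resize(s[200:440,230:440],(420,480));o[:285,420:800]=cv2.resize(w,(380,285))
cv2.imwrite('pics/c3.png',o[:,:,::-1])
E
```

```text
t: 4.92
tool_pos: [598.3, 238.2, 161.7]
ee_rot: [-0.437, 3.109, 0.001]
ft_force: [0.6, -0.2, -5.6]
gripper_width: 49.5
grasp_force: 60.0
t: 5.58
tool_pos: [589.5, 110.0, 158.3]
ee_rot: [0.437, -3.109, 0.0]
ft_force: [0.6, 0.1, -5.3]
gripper_width: 49.4
grasp_force: 60.0
t: 6.25
tool_pos: [579.7, -42.3, 158.3]
ee_rot: [0.436, -3.11, -0.0]
ft_force: [0.7, -0.0, -5.4]
gripper_width: 50.0
grasp_force: 60.0
t: 6.92
tool_pos: [575.3, -127.8, 159.1]
ee_rot: [0.437, -3.111, -0.001]
ft_force: [0.4, -1.3, -5.3]
gripper_width: 49.7
grasp_force: 60.0
units [-0.28  0.76  0.2 ]
```

View pics/c3.png

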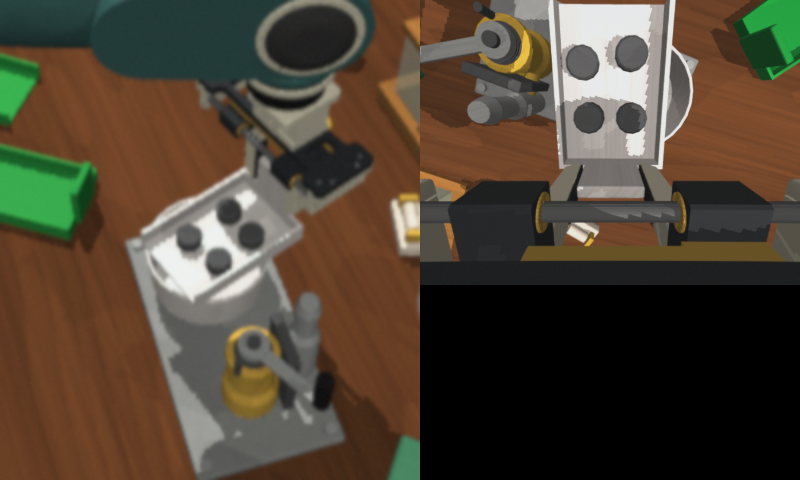

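```bash
cat > m.py <<'E'
from h import *
np.set_printoptions(precision=2,suppress=True)
s=telemetry.observe();M=rot(s['ee_rot']);print('F',s['ft_force'],'moment tool',M.T@s['moment'],s['tool_pos'],s['t'])
w=snap('wrist','w%04d'%int(s['t']*100));g=cv2.cvtColor(w['img'],cv2.COLOR_RGB2HSV)
m=((g[:,:,1]<30)&(g[:,:,2]>150)).astype(np.uint8);m[300:]=0
n,l,st,c=cv2.connectedComponentsWithStats(m);i=1+np.argmax(st[1:,4]);print('bright',st[i])
E
python3 -m pendant '[-0.06,0.1,0.02,0,-0.11,0.2,0.05,0,-0.08,0.2,0.06,0,-0.03,0.15,0.04,0,0,0.08,0.03,0,0,0.03,0,0,0,0,0,0,0,0,0,0]'
python3 m.py
python3 -m pendant '[0,0,0,0,0,0,0,0,0,0,0,0,0,0,0,0,0,0,0,0,0,0,0,0,0,0,0,0,0,0,0,0]' - 40
python3 m.py
python3 -m pendant '[0,0,0,0,0,0,0,0,0,0,0,0,0,0,0,0,0,0,0,0,0,0,0,0,0,0,0,0,0,0,0,0]' - 30
python3 m.py
```

```text
t: 7.68
tool_pos: [577.9, -95.6, 151.6]
ee_rot: [-0.438, 3.111, -0.0]
ft_force: [0.5, 0.5, -5.3]
gripper_width: 49.7
grasp_force: 60.0
F [ 0.49  0.52 -5.29] moment tool [-0.07 -0.32 -0.01] [577.95 -95.57 151.57] 7.6833
bright [  232     2   179   265 31770]
t: 8.4
tool_pos: [578.0, -95.5, 151.5]
ee_rot: [-0.438, 3.111, -0.0]
ft_force: [-0.2, 0.2, -4.8]
gripper_width: 49.6
grasp_force: 40.0
F [-0.17  0.24 -4.77] moment tool [-0.07 -0.27 -0.03] [577.97 -95.54 151.46] 8.4
bright [  232     2   179   265 31784]
t: 9.12
tool_pos: [578.0, -95.5, 151.4]
ee_rot: [-0.438, 3.111, -0.0]
ft_force: [-0.3, 0.2, -5.9]
gripper_width: 49.6
grasp_force: 30.0
F [-0.33  0.19 -5.89] moment tool [-0.05 -0.28 -0.01] [577.96 -95.52 151.45] 9.1167
bright [  232     2   179   265 31788]
```

```bash
python3 -m pendant '[0,0,0,0,0,0,0,0,0,0,0,0,0,0,0,0,0,0,0,0,0,0,0,0,0,0,0,0,0,0,0,0]' - 25 |tail -1
python3 m.py
python3 -m pendant '[0,0,0,0,0,0,0,0,0,0,0,0,0,0,0,0,0,0,0,0,0,0,0,0,0,0,0,0,0,0,0,0]' - 21 |tail -1
python3 m.py
python3 -m pendant '[0,0,0,0,0,0,0,0,0,0,0,0,0,0,0,0,0,0,0,0,0,0,0,0,0,0,0,0,0,0,0,0]' - 18 |tail -1
python3 m.py
```

```text
grasp_force: 25.0
F [ 0.2  -0.1  -5.58] moment tool [-0.03 -0.34  0.05] [577.96 -95.52 151.45] 9.8333
bright [  232     2   179   265 31792]
grasp_force: 21.0
F [ 0.24 -0.16 -5.05] moment tool [-0.05 -0.25 -0.  ] [577.92 -95.52 151.42] 10.55
bright [  148     0   290   300 39392]
grasp_force: 18.0
F [ 0.08 -0.51 -4.99] moment tool [ 0.01 -0.21 -0.04] [577.95 -95.53 151.46] 11.2667
bright [  148     0   290   300 39410]
```

```bash
python3 -m pendant '[0,0,0,0,0,0,0,0,0,0,0,0,0,0,0,0,0,0,0,0,0,0,0,0,0,0,0,0,0,0,0,0]' - 15 |tail -1
python3 m.py
python3 - <<'E'
from h import *
import glob
s=snap('side','side3')['img'];f=sorted(glob.glob('pics/w*.npy'))
f=[x for x in f if 'wrist' not in x][-1];w=np.load(f,allow_pickle=True).item()['img']
o=np.zeros((480,800,3),np.uint8)
o[:480,:420]=cv2.resize(s[200:440,230:440],(420,480));o[:285,420:800]=cv2.resize(w,(380,285))
cv2.imwrite('pics/c4.png',o[:,:,::-1])
E
```

```text
grasp_force: 15.0
F [-0.31  0.1  -2.21] moment tool [-0.08  0.1   0.02] [577.97 -95.58 151.61] 11.9833
bright [  148     0   290   300 40361]
```

View pics/c4.png

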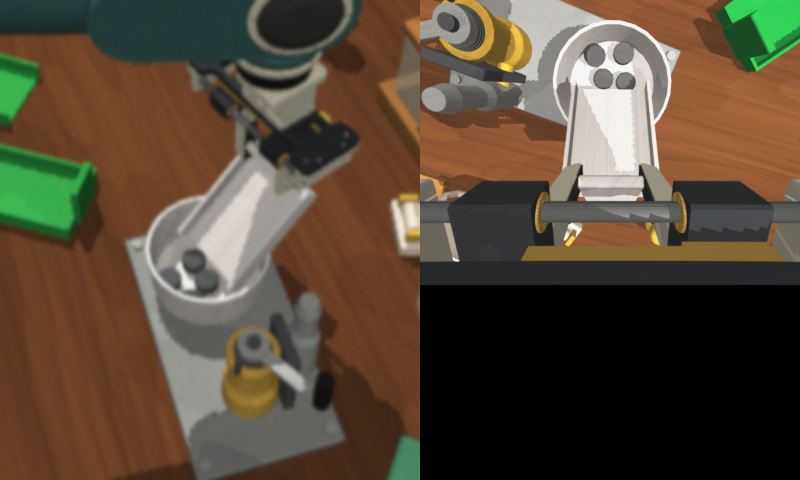

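All four weights lie in the pan and the tray is hanging at about 45°. I'll grip firmly, lift clear and carry the tray back.

```bash
python3 -m pendant '[0,0,0,0,0,0,0,0,0,0,-0.2,0,0,0,-0.4,0,0,0,-0.5,0,0,0,-0.6,0,0,0,-0.6,0,0,0,-0.6,0]' - 40
python3 -m pendant '[-0.05,0.2,-0.5,0,-0.07,0.4,-0.2,0,-0.1,0.6,0,0,-0.1,0.7,0,0,-0.1,0.7,0,0,-0.1,0.7,0,0,-0.1,0.7,0,0,-0.1,0.7,0,0]'
python3 -m pendant '[-0.1,0.7,0,0,-0.1,0.7,0,0,-0.1,0.7,0,0,-0.08,0.6,0,0,-0.05,0.4,0,0,-0.05,0.2,0,0,0,0,0,0,0,0,0,0]'
python3 m.py
python3 - <<'E'
from h import *
s=telemetry.observe();M=rot(s['ee_rot']);e=np.array([np.cos(np.radians(15.9)),np.sin(np.radians(15.9)),0])
print('to start of arc',M.T@(np.array([598,238,0])-72*e-s['tool_pos'])/40)
s=snap('side','side4')['img'];w=snap('top','top4')['img']
o=np.zeros((480,800,3),np.uint8)
o[:480,:400]=cv2.resize(s[160:400,200:400],(400,480));o[:400,400:800]=cv2.resize(w[190:310,365:485],(400,400))
cv2.imwrite('pics/c5.png',o[:,:,::-1])
E
```

```text
t: 12.75
tool_pos: [577.8, -95.5, 269.3]
ee_rot: [-0.438, 3.111, -0.0]
ft_force: [0.1, -1.6, -2.3]
gripper_width: 49.7
grasp_force: 40.0
t: 13.42
tool_pos: [553.4, 94.4, 296.2]
ee_rot: [-0.437, 3.11, 0.0]
ft_force: [1.1, -0.2, -3.8]
gripper_width: 49.4
grasp_force: 40.0
t: 14.08
tool_pos: [535.9, 225.0, 295.6]
ee_rot: [-0.438, 3.111, -0.001]
ft_force: [-0.3, -0.3, -3.4]
gripper_width: 49.4
grasp_force: 40.0
F [-0.27 -0.32 -3.37] moment tool [-0.06 -0.   -0.02] [535.92 224.96 295.62] 14.0833
bright [  253   151   136   149 17793]
to start of arc [ 0.21851898 -0.09833916  7.39028091]
```

View pics/c5.png

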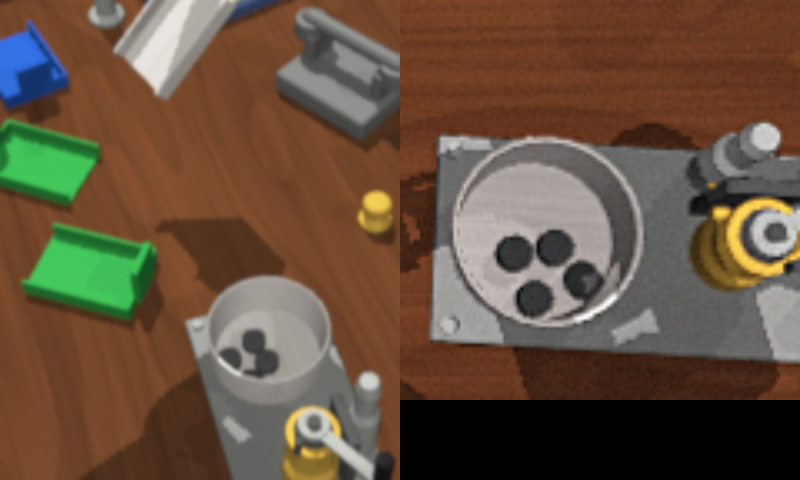

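The right crop shows all four weights in the pan, and the left one shows the tray hanging clear. I'll lower the lip onto the bench, then swing the tab down around it with a light grip.

```bash
python3 -m pendant '[0.05,0,0.3,0,0.05,0,0.5,0,0.05,0,0.6,0,0.05,0,0.7,0,0,0,0.7,0,0,0,0.6,0,0,0,0.4,0,0,0,0.2,0]'
python3 -m pendant '[0,0,0,0,0,0,0,0,0,0,0,0,0,0,0.1,0,0,0,0.1,0,0,0,0.1,0,0,0,0.1,0,0,0,0.1,0]' - 10
python3 m.py
python3 -m pendant '[-0.18,0,0.11,0,-0.18,0,0.11,0,-0.18,0,0.11,0,-0.17,0,0.14,0,-0.17,0,0.14,0,-0.17,0,0.14,0,-0.14,0,0.17,0,-0.14,0,0.17,0]'
python3 m.py
```

```text
t: 14.9
tool_pos: [527.0, 222.1, 132.0]
ee_rot: [0.436, -3.108, 0.001]
ft_force: [-0.5, -0.2, -2.5]
gripper_width: 49.6
grasp_force: 40.0
t: 15.57
tool_pos: [528.1, 223.1, 115.0]
ee_rot: [0.438, -3.111, 0.0]
ft_force: [0.3, -0.6, -2.3]
gripper_width: 49.6
grasp_force: 10.0
F [ 0.27 -0.56 -2.26] moment tool [-0.07 -0.03 -0.02] [528.06 223.07 114.96] 15.5667
bright [  253   151   136   149 17839]
t: 16.28
tool_pos: [580.0, 238.0, 71.2]
ee_rot: [-0.438, 3.111, 0.0]
ft_force: [0.9, 0.0, -1.1]
gripper_width: 50.0
grasp_force: 10.0
F [ 0.91  0.05 -1.09] moment tool [-0.1   0.02  0.  ] [580.01 237.97  71.18] 16.2833
bright [  251    71   141   217 29846]
```

```bash
python3 -m pendant '[-0.12,0,0.17,0,-0.12,0,0.17,0,-0.12,0,0.17,0,-0.06,0,0.14,0,-0.06,0,0.14,0,-0.03,0,0.1,0,-0.03,0,0.1,0,0,0,0.04,0]'
python3 m.py
python3 -m pendant '[0,0,0,0,0,0,0,0,0,0,0.03,0,0,0,0,0,0,0,0,0,0,0,0,0,0,0,0,0,0,0,0,0]' - 5
python3 m.py
python3 -c "
from h import *
import glob
s=snap('side','side5')['img'];w=snap('wrist','wrist5')['img']
o=np.zeros((480,800,3),np.uint8)
o[:400,:400]=cv2.resize(s[170:270,260:360],(400,400),interpolation=2);o[:300,400:800]=cv2.resize(w,(400,300))
cv2.imwrite('pics/c6.png',o[:,:,::-1])"
```

```text
t: 17.0
tool_pos: [600.8, 243.9, 31.6]
ee_rot: [-0.437, 3.109, 0.0]
ft_force: [-2.2, -1.6, 14.3]
gripper_width: 49.9
grasp_force: 10.0
F [-2.23 -1.64 14.31] moment tool [ 0.08  0.3  -0.01] [600.79 243.94  31.56] 17.0
bright [  232     7   178   259 41508]
t: 17.72
tool_pos: [600.6, 243.9, 30.3]
ee_rot: [-0.437, 3.109, 0.0]
ft_force: [0.3, -1.1, 5.8]
gripper_width: 49.9
grasp_force: 5.0
F [ 0.33 -1.1   5.84] moment tool [ 0.04 -0.12  0.01] [600.55 243.86  30.25] 17.7167
bright [  232     7   178   260 41764]
```

View pics/c6.png

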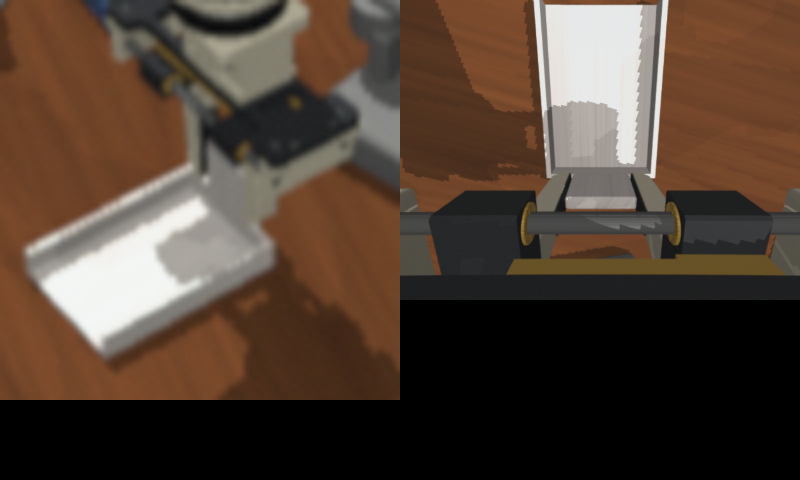

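The tray is flat, empty and pressed on the bench. I'll release and rise, and triangulate the green box corner near the knob from the first pictures.

```bash
python3 -m pendant '[0,0,0,0,0,0,0,0,0,0,0,0,0,0,0,0,0,0,0,0,0,0,0,0,0,0,0,0,0,0,0,0]' 1 5
python3 -m pendant '[0,0,-0.2,0,0,0,-0.5,0,0,0,-0.8,0,0,0,-0.9,0,0,0,-0.9,0,0,0,-0.9,0,0,0,-0.8,0,0,0,-0.5,0]'
python3 - <<'E'
from h import *
np.set_printoptions(precision=2,suppress=True)
t=load('top0');sd=load('side0')
def tri(a,b):
    o1,d1=rays(t,[a]);o2,d2=rays(sd,[b]);A=np.c_[d1[0],-d2[0]];k=np.linalg.lstsq(A,o2-o1,rcond=None)[0]
    p,q=o1+d1[0]*k[0],o2+d2[0]*k[1];return (p+q)/2,np.linalg.norm(p-q)
print('box corner',tri((523,238),(435,421)))
print('knob top',tri((511.5,241.5),(391,391)))
s=telemetry.observe();M=rot(s['ee_rot']);print(s['joint_pos'],s['tool_pos'])
# knob in first pictures: black blob
g=cv2.cvtColor(t['img'],cv2.COLOR_RGB2HSV);m=(g[225:260,495:520,2]<40);print(np.argwhere(m).mean(0)[::-1]+[495,225],m.sum())
d=np.array([530.5,-344,200])-s['tool_pos'];print('units before turn',M.T@d/40)
T=snap('top','top6')
E
```

```text
t: 18.53
tool_pos: [600.0, 243.7, 29.4]
ee_rot: [0.438, -3.111, -0.0]
ft_force: [-0.1, 0.8, 0.2]
gripper_width: 92.2
grasp_force: 0.0
t: 19.2
tool_pos: [600.3, 243.9, 254.5]
ee_rot: [-0.437, 3.107, 0.001]
ft_force: [0.8, 0.5, 1.1]
gripper_width: 93.2
grasp_force: 0.0
box corner (array([ 572.08, -397.2 ,   96.89]), np.float64(48.72096155436129))
knob top (array([ 530.34, -337.32,  149.5 ]), np.float64(0.4156819649384667))
[ 0.35  0.05  1.46  0.    1.63 -1.5 ] [600.28 243.85 254.45]
[511.54 241.61] 98
units before turn [  5.74 -13.64   1.33]
```

```bash
python3 -m pendant '[0,0,0,1,0,0,0,1,0,0,0,1,0,0,0,1,0,0,0,1,0,0,0,1,0,0,0,1,0,0,0,1]' 0.5
python3 -m pendant '[0,0,0,1,0,0,0,1,0,0,0,1,0,0,0,1,0,0,0,1,0,0,0,1,0,0,0,1,0,0,0,1]'
python3 - <<'E'
from h import *
np.set_printoptions(precision=3,suppress=True)
s=telemetry.observe();M=rot(s['ee_rot']);print(s['joint_pos'],s['tool_pos'],M)
d=np.array([530.5,-342,254])-s['tool_pos'];print('units',M.T@d/40)
E
```

```text
t: 19.92
tool_pos: [599.9, 243.7, 249.8]
ee_rot: [0.659, 3.072, 0.0]
ft_force: [-0.2, -0.0, 0.7]
gripper_width: 47.6
grasp_force: 0.0
t: 20.58
tool_pos: [599.9, 243.7, 249.8]
ee_rot: [1.67, 2.661, 0.0]
ft_force: [0.9, 0.8, 0.2]
gripper_width: 46.6
grasp_force: 0.0
[ 0.346  0.05   1.462  0.     1.63  -0.103] [599.88  243.686 249.78 ] [[-0.435  0.901  0.   ]
 [ 0.901  0.435  0.   ]
 [-0.     0.    -1.   ]]
units [-12.432  -7.928  -0.106]
```

```bash
python3 -m pendant '[-0.777,-0.496,0,0,-0.777,-0.496,0,0,-0.777,-0.496,0,0,-0.777,-0.496,0,0,-0.777,-0.496,0,0,-0.777,-0.496,0,0,-0.777,-0.496,0,0,-0.777,-0.496,0,0]'
python3 -m pendant '[-0.777,-0.496,0,0,-0.777,-0.496,0,0,-0.777,-0.496,0,0,-0.777,-0.496,0,0,-0.777,-0.496,0,0,-0.777,-0.496,0,0,-0.777,-0.496,0,0,-0.777,-0.496,0,0]'
python3 - <<'E'
from h import *
np.set_printoptions(precision=3,suppress=True)
s=telemetry.observe();M=rot(s['ee_rot']);print(s['tool_pos'])
d=np.array([530.5,-342,126])-s['tool_pos'];print('units',M.T@d/40)
w=snap('wrist','wrist7');sd=snap('side','side7');t=load('top0')
print('proj knob',proj(w,[[530.5,-342,162],[530.5,-342,118]]),proj(sd,[[530.5,-342,162],[530.5,-342,118]]))
o=np.zeros((580,800,3),np.uint8)
o[:300,:400]=cv2.resize(w['img'],(400,300));o[:300,400:700]=cv2.resize(t['img'][130:290,480:640],(300,300));o[300:580,:400]=cv2.resize(sd['img'][340:480,300:500],(400,280));cv2.imwrite('pics/c7.png',o[:,:,::-1])
E
```

```text
t: 21.25
tool_pos: [565.7, -51.0, 250.0]
ee_rot: [1.664, 2.664, 0.0]
ft_force: [0.5, -0.1, 0.4]
gripper_width: 46.7
grasp_force: 0.0
t: 21.92
tool_pos: [532.2, -344.2, 249.9]
ee_rot: [1.664, 2.664, 0.0]
ft_force: [0.3, 0.7, 0.3]
gripper_width: 46.5
grasp_force: 0.0
[ 532.17  -344.151  249.925]
units [ 0.068 -0.015  3.098]
proj knob [[319.068 242.191]
 [319.327 229.182]] [[392.717 390.134]
 [390.525 400.731]]
```

View pics/c7.png

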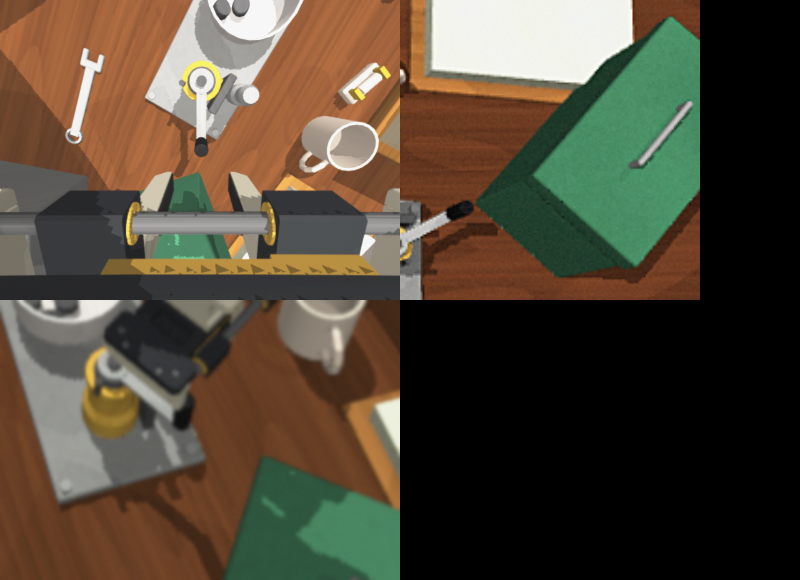

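The wrist view shows the knob at about (202,147), where I predicted it, and the green box is clear of the gripper. I'll descend and grip.

```bash
python3 -m pendant '[0.068,-0.015,0.5,0,0,0,0.5,0,0,0,0.5,0,0,0,0.5,0,0,0,0.5,0,0,0,0.35,0,0,0,0.2,0,0,0,0.04,0]' 0.5
python3 -m pendant '[0,0,0,0,0,0,0,0,0,0,0,0,0,0,0,0,0,0,0,0,0,0,0,0,0,0,0,0,0,0,0,0]' 0 30
python3 - <<'E'
from h import *
np.set_printoptions(precision=3,suppress=True)
s=telemetry.observe();M=rot(s['ee_rot']);print(s['tool_pos'],s['joint_pos'])
# arc in tool frame: 14 steps of 5 deg turn about pivot, per-step shift in the tool axes before the step's turn
piv=np.array([493.8,-265.1]);r=s['tool_pos'][:2]-piv;print('r',np.linalg.norm(r),np.degrees(np.arctan2(r[1],r[0])))
for a in (2.5,5):
  c,sn=np.cos(np.radians(-a)),np.sin(np.radians(-a));d=np.array([[c,-sn],[sn,c]])@r-r
  print(a,M.T@np.r_[d,0]/40)
E
```

```text
t: 22.68
tool_pos: [530.8, -339.7, 124.7]
ee_rot: [-1.663, -2.663, -0.0]
ft_force: [0.0, 0.8, -0.4]
gripper_width: 46.6
grasp_force: 0.0
t: 23.35
tool_pos: [531.1, -340.5, 126.5]
ee_rot: [1.664, 2.664, -0.001]
ft_force: [-2.8, -0.6, 5.6]
gripper_width: 17.3
grasp_force: 30.0
[ 531.124 -340.497  126.501] [-0.61   0.06   1.652 -0.     1.429 -1.064]
r 84.12935602799648 -63.66272934120908
2.5 [ 0.001 -0.092 -0.   ]
5 [ 0.007 -0.183 -0.   ]
```

```bash
python3 -m pendant '[0.002,-0.092,0,0.5,0.002,-0.092,0,0.5,0.002,-0.092,0,0.5,0.002,-0.092,0,0.5,0.002,-0.092,0,0.5,0.002,-0.092,0,0.5,0.002,-0.092,0,0.5,0.002,-0.092,0,0.5]'
python3 -m pendant '[0.002,-0.092,0,0.5,0.002,-0.092,0,0.5,0.002,-0.092,0,0.5,0.002,-0.092,0,0.5,0.002,-0.092,0,0.5,0.002,-0.092,0,0.5,0.002,-0.092,0,0.5,0.002,-0.092,0,0.5]'
python3 -m pendant '[0.002,-0.092,0,0.5,0.002,-0.092,0,0.5,0.002,-0.092,0,0.5,0.002,-0.092,0,0.5,0.002,-0.092,0,0.5,0.002,-0.092,0,0.5,0.002,-0.092,0,0.5,0,0,0,0.5]'
cat > a.py <<'E'
from h import *
np.set_printoptions(precision=3,suppress=True)
s=telemetry.observe();M=rot(s['ee_rot']);r=s['tool_pos'][:2]-[493.8,-265.1];print('r',np.linalg.norm(r),'ang',np.degrees(np.arctan2(r[1],r[0])),'F tool',M.T@s['ft_force'],s['tool_pos'],s['joint_pos'][5])
E
python3 a.py
```

```text
t: 24.02
tool_pos: [503.4, -348.5, 126.5]
ee_rot: [2.103, 2.332, 0.001]
ft_force: [2.4, -0.2, 4.3]
gripper_width: 17.8
grasp_force: 30.0
t: 24.68
tool_pos: [474.2, -346.5, 126.5]
ee_rot: [2.476, 1.931, 0.001]
ft_force: [3.7, -2.3, 4.3]
gripper_width: 17.9
grasp_force: 30.0
t: 25.35
tool_pos: [450.3, -336.4, 126.5]
ee_rot: [2.774, 1.472, 0.002]
ft_force: [2.2, -0.1, 4.0]
gripper_width: 17.4
grasp_force: 30.0
r 83.51458910073544 ang -121.42672391620984 F tool [ 1.133  1.9   -4.004] [ 450.255 -336.364  126.492] -0.09224445021261068
```

```bash
python3 -m pendant '[0,-0.02,0,0.1,0,-0.02,0,0.1,0,-0.02,0,0.1,0,-0.02,0,0.1,0,-0.02,0,0,0,0,0,0,0,0,0,0,0,0,0,0]'
python3 a.py
python3 -m pendant '[0,-0.02,0,0,0,-0.02,0,0,0,-0.02,0,0,0,0,0,0,0,0,0,0,0,0,0,0,0,0,0,0,0,0,0,0]'
python3 a.py
```

```text
t: 26.02
tool_pos: [447.4, -334.3, 126.5]
ee_rot: [2.797, 1.428, 0.002]
ft_force: [4.9, -1.4, 5.2]
gripper_width: 17.4
grasp_force: 30.0
r 83.34066512983465 ang -123.81921596991238 F tool [ 1.713  4.76  -5.168] [ 447.415 -334.339  126.473] -0.0608648830372471
t: 26.68
tool_pos: [446.4, -333.6, 126.6]
ee_rot: [2.794, 1.426, 0.004]
ft_force: [14.3, -9.3, 0.0]
gripper_width: 17.7
grasp_force: 30.0
r 83.33395227230567 ang -124.69650254935914 F tool [ 0.811 17.023  0.07 ] [ 446.364 -333.615  126.584] -0.06105862845518123
```

The force rose to 17 N with the arm swept 61°, so it is against the stop. I'll take one last look before handing in.

```bash
python3 - <<'E'
from h import *
t=snap('top','top8')['img'];s=snap('side','side8')['img']
o=np.zeros((480,800,3),np.uint8);o[:360,:480]=cv2.resize(t,(480,360));o[:480,480:800]=cv2.resize(s[180:450,260:440],(320,480))
cv2.imwrite('pics/c8.png',o[:,:,::-1])
E
```

```text
(no output)
```

View pics/c8.png

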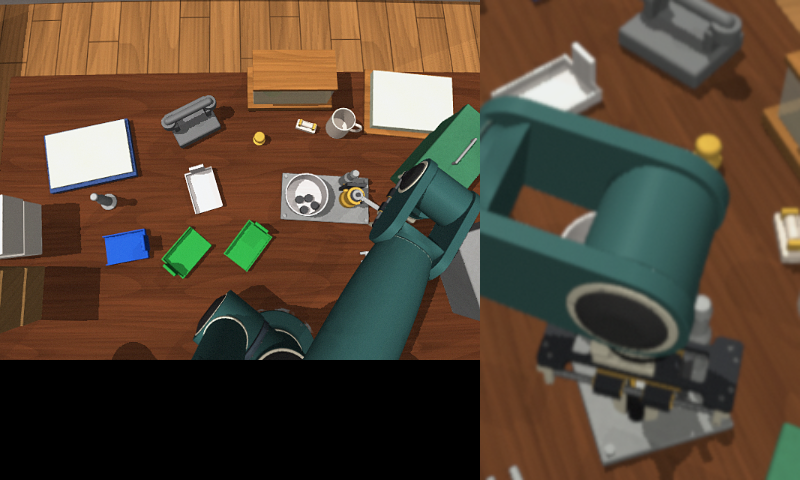

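The tray lies flat and empty at (203,190), the four weights are in the pan at (306,198), the bystanders look unmoved, and the gripper holds the knob at the stop. Handing in.

```bash
python3 -c "
from workcell import finish_job
print(finish_job())"
```

```text
the job is handed in; nothing more can be done
None
```

The job is handed in at about 27 s of the allowed 72 s: all four weights are in the pan, the empty tray lies flat on the bench, and the gripper is holding the valve arm against its stop with about 17 N; no verdict was returned.

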